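# Check two hand levers stop short of their bars

### The job

Check the two sprung hand levers on the bench: with the outside of the fingers, press the long lever in towards its grip bar until it comes up solid on its stop short of the bar, keep it there about a second, then let it spring fully back out. Then press the short lever in the same way and finish there, with the program ending while the fingers still hold it in against its stop. Only push on the levers, without forcing them once they are solid; do not touch the bars or squeeze a lever against one, and leave everything else where it is.

Things in the scene. Friction and masses are not known exactly. Their poses are not given: they have to be found in the camera images.
- long_stand: fixed stand: foot plate 120 x 250 x 12 mm, two grey posts, rubber-gripped bar across their tops, aluminium hand lever on the robot side of the bar. Origin: centre of the underside, on the bench; x points from lever to bar (at yaw 0 away from the robot), y along the bar. 145 mm tall. Its long lever, 165 mm, pivots near the bar's +y end.
- long_bar: fixed grip bar of that stand, 26 mm in diameter; origin at its middle, 30 mm to +x of the stand's origin and 120 mm above the bench; it runs along the stand's y. Not to be touched.
- long_lever (a joint): angle of the long lever: 0 = sprung fully out, 0.26 rad = hard up on its built-in stop, where the tip is still over 20 mm clear of the bar. Turns about a vertical pin. A spring returns it: pushed at the press point it takes about 2 N to start and 4 N at the stop, then goes solid.
- long_blade: the lever's straight aluminium blade, 165 mm long, 9 mm thick, 20 mm high (24 mm at its round end), centred 120 mm above the bench. Origin on the pivot; it runs along its own -y, its x axis is square to the blade and points to the bar side. At rest it fans out 0.36 rad from the bar's direction, away from the bar.
- long_press (a point): press point: middle of the blade's outer face (the side away from the bar), 120 mm from the pivot, 120 mm above the bench; moves with the lever
- long_hinge (a point): the lever's pivot axis, 120 mm above the bench, fixed: on the stand at x 0, y +100 mm
- short_stand: fixed stand: foot plate 120 x 250 x 12 mm, two grey posts, rubber-gripped bar across their tops, aluminium hand lever on the robot side of the bar. Origin: centre of the underside, on the bench; x points from lever to bar (at yaw 0 away from the robot), y along the bar. 145 mm tall. Its short lever, 105 mm, pivots near the bar's -y end.
- short_bar: fixed grip bar of that stand, 26 mm in diameter; origin at its middle, 30 mm to +x of the stand's origin and 120 mm above the bench; it runs along the stand's y. Not to be touched.
- short_lever (a joint): angle of the short lever: 0 = sprung fully out, 0.34 rad = hard up on its built-in stop, where the tip is still over 20 mm clear of the bar. Turns about a vertical pin. A spring returns it: pushed at the press point it takes about 2 N to start and 4 N at the stop, then goes solid.
- short_blade: the lever's straight aluminium blade, 105 mm long, 9 mm thick, 20 mm high (24 mm at its round end), centred 120 mm above the bench. Origin on the pivot; it runs along its own +y, its x axis is square to the blade and points to the bar side. At rest it fans out 0.45 rad from the bar's direction, away from the bar.
- short_press (a point): press point: middle of the blade's outer face (the side away from the bar), 75 mm from the pivot, 120 mm above the bench; moves with the lever
- short_hinge (a point): the lever's pivot axis, 120 mm above the bench, fixed: on the stand at x 0, y -100 mm
- cup: copper cup, 64 mm across, 75 mm tall, standing loose; origin at the middle of its underside; leave alone
- collar: copper ring 60 mm across, 14 mm thick, lying loose on the long lever's foot plate under the lever; origin at the middle of its underside; leave alone
- washer: brass ring 48 mm across, 8 mm thick, lying loose on the short lever's foot plate; origin at the middle of its underside; leave alone
- bowl: copper bowl, 120 mm across, 50 mm tall, standing loose; origin at the middle of its underside; leave alone
- former: round wooden forming block, 84 mm across, 55 mm tall, standing loose; origin at the middle of its underside; leave alone
- block: wooden block 50 x 80 x 30 mm, lying loose; origin at the middle of its underside; leave alone
- hammer: hand hammer lying loose, along its own x; leave alone

How it is judged:
By the outcome, as a careful person would: the job done as asked, in the order asked, and still so for the second after the job is handed in, while the arm keeps its last pose, push and grip.
It also fails if it takes over 51 s, if anything falls off the work surface, if the arm or the gripper's body presses on something with over 40 N, if the wrist force passes 120 N, or if a joint passes its speed limit or range.

### The arm

A 6-joint arm with a two-finger parallel gripper is mounted at the origin on the work surface. World frame = base frame: x ahead of the robot, y to its left, z up, the work surface at z = 0. Lengths are in m, angles in rad, forces in N, time in s.
With the tool pointing down it reaches from about 0.35 to 0.85 m from the base axis. Payload 8.1 kg.
Tool frame: the origin (TCP) lies at the very end of the fingers, on their centre line; the grasp point (between the pads) lies 19 mm behind it; z points along the fingers, y is the line along which they close (so a half turn about z gives the same grasp; the last joint's range is limited). The gripper opens to 93 mm and grips with 3 to 60 N. Pads are 15 mm wide; open, the fingers measure 128 mm over their backs; the gripper's body (75 mm by 188 mm) begins 65 mm behind the grasp point.
Start: joints at [1.217, 0.13, 1.488, -0, 1.523, -0.085], TCP at [0.159, 0.578, 0.219] pointing down, gripper open.
Joint ranges: [-2.96, 2.96], [-0.89, 2.26], [0.02, 2.5], [-1.34, 4.48], [0, 2.73], [-2.66, 2.66]. Speed limits (rad/s): [2.39, 2.39, 2.79, 3.14, 3.14, 3.14].

### API

Orientations are given as a rotation vector (axis times angle).
In Python, from plant import monitor, eyes, ticket gives the robot as it stands.
- The arm moves only by the tool arm_command, never from a script. Its argument "deltas" is a list that holds one entry, the list of rows, each a list of 6 numbers: the shift along the world's x, y, z in cm, then the turn, a rotation vector about the world's x, y, z in degrees. In form: [[[tx, ty, tz, rx, ry, rz], ...]]. A call has 1 to 12 rows; each row shifts and turns the commanded pose from where the row before left it; what a row does not reach is not made up. A row lasts 1/12 s, in which the tool goes at most 41.7 mm and 7.16 degrees, less where a joint would pass 70% of its speed; a pose out of reach is approached as far as the arm can. A call is refused whole if a number of a shift passes 4.17 or a number of a turn 7.16, either way. A call with a gripper value outside its range is refused whole. "gripper" is the opening, from -1 (shut) to 1 (fully open), set as the call begins (left out, the last holds). The fingers move at their own pace and stop on an object; "squeeze" is the grip in N (left out, the last holds). Time passes only in rows, so rows that do not move let the fingers close. It gives the time, the measured TCP pose, the force, the opening and the grip force at its end, in the units of the state.
- monitor.read_state(): the state, without advancing time (a new reading comes with each control period).
- eyes.read_camera(name): name is "scene" or "top" or "wrist"; returns the picture (384x512x3 uint8, blue, green, red); there is no depth.
- eyes.camera_model(name): a dict with "fx", "fy", "cx", "cy" (pixels), "rvec" (rotation vector, rad) and "tvec" (3), from world to camera coordinates, as OpenCV has them. Camera axes: x right, y down, z forward; pixel columns grow to the right and rows downward; lengths in m; the calibration is good to about 2 mm. A picture is of the moment at which its call begins: read the wrist's pose just before it. camera_model takes no time and is no camera call; for the wrist camera it gives the pose at the moment of the call.
- ticket.close_job(): hands the job in; it is judged then, once.
The state is a dict: "t": time; "q": joint angles; "dq": joint speeds; "joint_torque": joint torques, N m; "tool_pos": TCP position; "orientation": TCP orientation; "force": force on the tool from outside, world axes, zero at the start; "wrist_torque": the same for the moment, N m; "opening": finger opening in m; "gripper_force": force on a finger pad.
Only numpy, scipy, OpenCV 4.12 (cv2) and the standard library are available. Lean on these libraries where they do the work, as an engineer would, in place of code of your own. Each camera call takes 0.05 s, during which the arm holds its last target. There are 200 camera calls.

## Working session

There is one attempt and no reset: what is moved stays moved. The work goes in short steps, Python scripts to look and compute and a tool call to move; the robot and the scene stay as the last step left them, time stands still between calls to the robot, and variables do not carry over. Pictures are saved under pics/ and viewed, at most 10 in all, crops included, and the job is handed in when it is done.

Besides the shell and the picture viewer there is one more tool, called after "Call:" as name(argument=value, ...), one argument or row to a line, values as JSON. arm_command: Moves the arm, as the interface text tells. Its arguments: {"type":"object","properties":{"deltas":{"type":"array"},"gripper":{"type":"number"},"squeeze":{"type":"number"}},"required":["deltas"]}

```bash
mkdir -p pics; python3 - <<'E'
from plant import monitor, eyes, ticket
import cv2
for n in ("scene","top"):
    im=eyes.read_camera(n); cv2.imwrite(f"pics/{n}0.png",cv2.resize(im,(768,576),interpolation=cv2.INTER_CUBIC)); cv2.imwrite(f"raw_{n}.png",im)
    print(n,eyes.camera_model(n))
s=monitor.read_state();print(s)
E
```

```text
scene {'fx': 437.56615100864707, 'fy': 437.56615100864707, 'cx': 256.6260777173381, 'cy': 191.3454328282283, 'rvec': array([ 2.39141567,  0.95701479, -0.2988416 ]), 'tvec': array([-0.38277765, -0.2468735 ,  1.49887714])}
top {'fx': 439.7611547201607, 'fy': 439.7611547201607, 'cx': 251.50744436988495, 'cy': 189.46932729765012, 'rvec': array([ 2.18109833, -2.12742898,  0.09990088]), 'tvec': array([0.00996397, 0.54770788, 1.24374576])}
{'t': 0.1, 'q': array([ 1.21660772e+00,  1.31047627e-01,  1.48917527e+00, -1.89408521e-05,
        1.52300964e+00, -8.53910046e-02]), 'dq': array([-1.41374985e-03, -1.12753934e-03, -9.61258399e-04, -9.94464258e-05,
       -7.34713215e-04, -1.41893969e-03]), 'joint_torque': array([ 1.19210625e-03, -5.61335027e+01, -4.93098736e+01,  7.70850666e-02,
        2.88598740e-02, -4.20089725e-05]), 'tool_pos': array([0.15914361, 0.57797324, 0.21771238]), 'orientation': array([-4.20909319e-01, -3.11292516e+00,  2.52015640e-03]), 'force': array([-0.15846058,  0.2647682 , -0.38916025]), 'wrist_torque': array([-0.00290442, -0.03248625, -0.04253523]), 'gripper_force': 0.0, 'opening': 0.09289032049759861}
```

View pics/scene0.png

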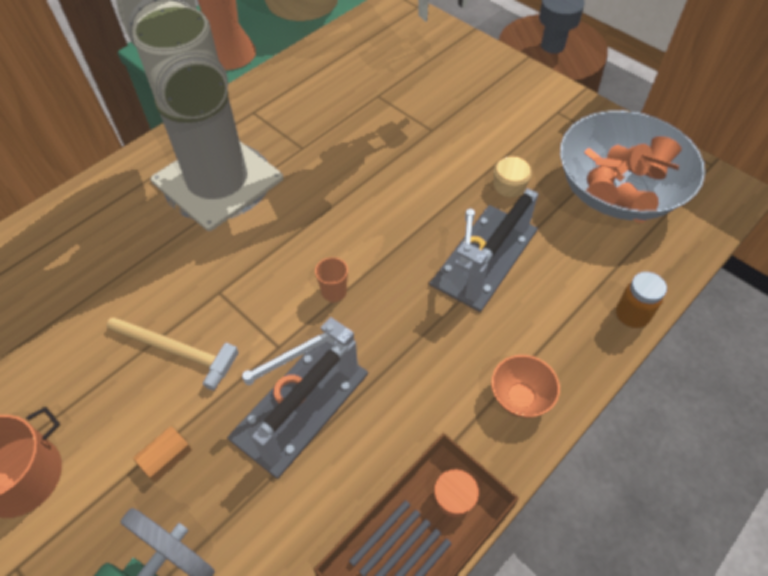

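View pics/top0.png

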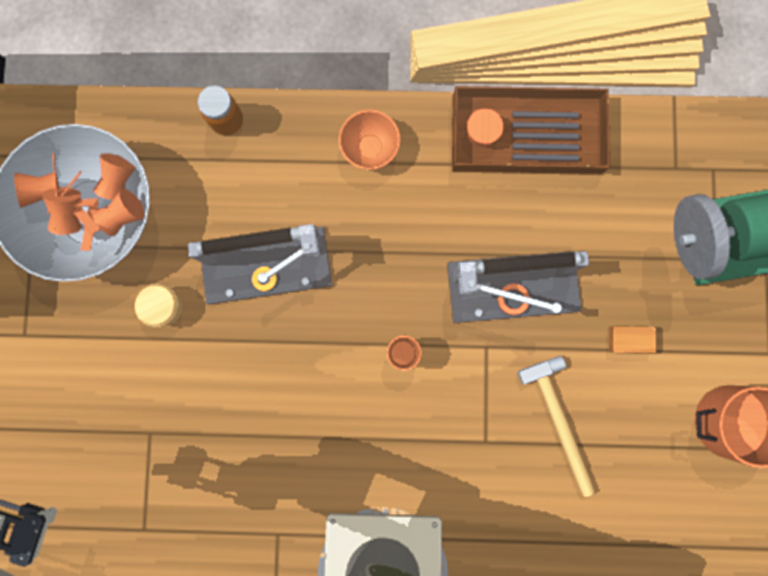

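The scene view shows the long lever at about (300,350) and the short lever at about (475,235). The top view shows long on the right (tip about (556,308)) and short on the left (tip about (263,278)). Next I'll enlarge both for measurement.

```bash
python3 - <<'E'
import cv2, numpy as np
t=cv2.imread("raw_top.png"); s=cv2.imread("raw_scene.png")
# top: long x 295-395,y160-220 ; short 120-220,y145-205  (x7 ) stacked ; 
def c(im,x,y,w,h,k): return cv2.resize(im[y:y+h,x:x+w],(w*k,h*k),interpolation=cv2.INTER_CUBIC)
def grid(a,x,y,k):
    for i in range(0,a.shape[1],10*k): cv2.putText(a,str(x+i//k),(i,8),0,.3,(0,255,255),1); cv2.line(a,(i,10),(i,14),(0,255,255),1)
    for j in range(0,a.shape[0],10*k): cv2.putText(a,str(y+j//k),(0,j+4),0,.3,(0,255,255),1); cv2.line(a,(20,j),(24,j),(0,255,255),1)
    return a
A=grid(c(t,295,160,100,60,5),295,160,5);B=grid(c(t,120,145,100,60,5),120,145,5)
cv2.imwrite("pics/t1.png",np.vstack([A,B]))
A=grid(c(s,150,205,100,115,5),150,205,5);B=grid(c(s,280,120,80,90,5),280,120,5)
cv2.imwrite("pics/s1.png",np.hstack([A[:,:],np.zeros((575,0,3),np.uint8)])); 
cv2.imwrite("pics/s2.png",B)
E
```

```text
(no output)
```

View pics/t1.png

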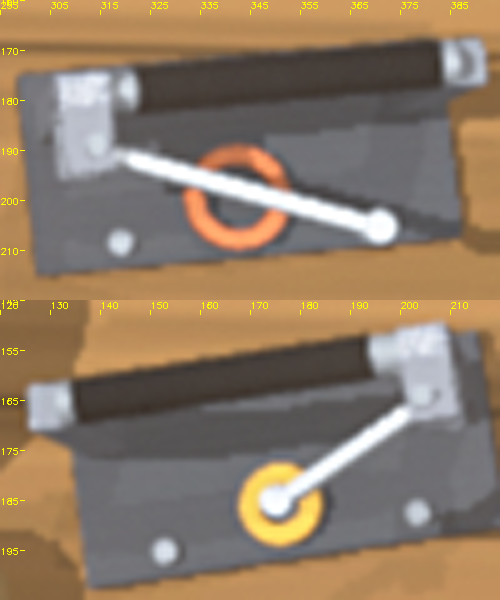

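View pics/s1.png

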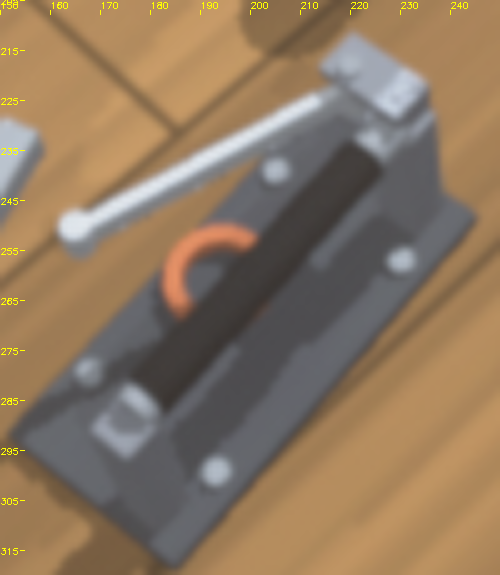

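View pics/s2.png

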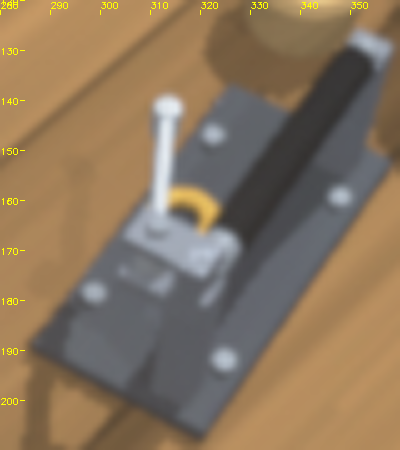

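```bash
cat > g.py <<'E'
import numpy as np, cv2
from plant import monitor, eyes
from scipy.optimize import least_squares
M={n:eyes.camera_model(n) for n in("top","scene")}
def proj(P,n):
    m=M[n];K=np.array([[m['fx'],0,m['cx']],[0,m['fy'],m['cy']],[0,0,1]])
    return cv2.projectPoints(np.array(P,float).reshape(-1,3),m['rvec'],m['tvec'],K,None)[0][:,0]
def w(p,l):
    c,s=np.cos(p[2]),np.sin(p[2]);return np.array([p[0]+c*l[0]-s*l[1],p[1]+s*l[0]+c*l[1],l[2]])
E
python3 - <<'E'
from g import *
def tri(a,b):
    return least_squares(lambda P:np.r_[proj(P,"top")[0]-a,proj(P,"scene")[0]-b],[.5,0,.1])
for n,a,b in(("long",(371.2,205.2),(165,249.8)),("short",(175.2,185),(313.6,141.2))):
    r=tri(a,b);print(n,"tip",r.x.round(4),"res px",r.fun.round(2))
X,Y=.06,.125
obs={"long":[("top",(X,Y),(298.6,175)),("top",(-X,Y),(302.4,215.2)),("top",(-X,-Y),(387.6,207.4)),
 ("scene",(X,Y),(245.2,248.6)),("scene",(X,-Y),(185,318.6)),("scene",(-X,-Y),(151.6,291.4))],
"short":[("top",(-X,Y),(138,202.4)),("top",(-X,-Y),(220.7,190.7)),("scene",(X,-Y),(320,208)),("scene",(-X,-Y),(286,189.4)),("scene",(-X,Y),(328,137))]}
tips={"long":((371.2,205.2),(165,249.8),.1,-1,.36),"short":((175.2,185),(313.6,141.2),-.1,1,.45)}
for n in obs:
    a,b,hy,sg,f=tips[n]
    def res(p):
        o=[]
        for c,l,px in obs[n]: o.append(proj(w(p,(*l,.012)),c)[0]-px)
        T=w(p,(-p[3]*np.sin(f),hy+sg*p[3]*np.cos(f),.132))
        o+= [proj(T,"top")[0]-a,proj(T,"scene")[0]-b]
        return np.concatenate(o)
    r=least_squares(res,[.5,-.2 if n=="long" else .2,0,.15 if n=="long" else .1],x_scale=[.1,.1,.1,.1],loss="soft_l1")
    print(n,r.x.round(4),res(r.x).reshape(-1,2).round(1).tolist())
    p=r.x;L=.12 if n=="long" else .075
    for name,th in(("rest",f),("stop",f-(.26 if n=="long" else .34))):
        d=np.array([-np.sin(th),sg*np.cos(th)]);nx=np.array([-np.cos(th),-sg*np.sin(th)])
        P=np.array([0,hy])+L*d+.0045*nx
        print(name,"press",w(p,(*P,.12)).round(4),"inward dir",(w([0,0,p[2]],(*-nx,0))[:2]).round(3))
    print("hinge",w(p,(0,hy,.12)).round(4),"cols",proj(w(p,(0,hy,.145)),"top").round(1))
E
```

```text
long tip [ 0.5017 -0.296   0.1316] res px [-0.01 -0.   -0.01  0.  ]
short tip [0.5432 0.2264 0.13  ] res px [ 0.06  0.06  0.09 -0.02]
long [ 0.5514 -0.2439  0.115   0.1562] [[-0.3, -0.4], [0.1, -0.0], [0.5, 0.1], [0.8, -1.3], [-0.1, 0.2], [-0.8, -0.1], [0.1, -0.2], [0.0, 0.0]]
rest press [ 0.5065 -0.2599  0.12  ] inward dir [ 0.97  -0.243]
stop press [ 0.5373 -0.2647  0.12  ] inward dir [1.    0.015]
hinge [ 0.54   -0.1446  0.12  ] cols [[314.6 188.9]]
short [0.5848 0.2436 0.1552 0.0989] [[-0.1, -1.0], [1.3, -0.4], [0.1, -0.5], [-0.4, -1.1], [-1.2, -0.4], [0.0, -0.3], [0.3, -0.3]]
rest press [0.5539 0.2039 0.12  ] inward dir [0.822 0.569]
stop press [0.5762 0.216  0.12  ] inward dir [0.965 0.262]
hinge [0.6002 0.1448 0.12  ] cols [[205.7 163.8]]
```

Fits agree to about 1 px, and the triangulated tip heights (0.130–0.132) match the text. Moving, with the fingers shut.

Call:
arm_command(
  deltas=[
    [[2.6,-3.1,0,0,0,0],[2.6,-3.1,0,0,0,0],[2.6,-3.1,0,0,0,0],[2.6,-3.1,0,0,0,0],[2.6,-3.1,0,0,0,0],[2.6,-3.1,0,0,0,0],[2.6,-3.1,0,0,0,0],[2.6,-3.1,0,0,0,0],[2.6,-3.1,0,0,0,0],[2.6,-3.1,0,0,0,0],[2.6,-3.1,0,0,0,0],[2.6,-3.1,0,0,0,0]],
  ],
  gripper=-1,
  squeeze=20,
)

```text
t: 1.1
tool_pos: [0.472, 0.2046, 0.2183]
orientation: [-0.421, -3.113, 0.0]
force: [0.4, -0.1, 0.7]
opening: 0.0178
gripper_force: 0.0
```

Call:
arm_command(
  deltas=[
    [[0,-3.8,0,0,0,0],[0,-3.8,0,0,0,0],[0,-3.8,0,0,0,0],[0,-3.8,0,0,0,0],[0,-3.8,0,0,0,0],[0,-3.8,0,0,0,0],[0,-3.8,0,0,0,0],[0,-3.8,0,0,0,0],[0,-3.8,0,0,0,0],[0,-3.8,0,0,0,0],[0,-3.8,0,0,0,0],[0,-3.8,0,0,0,0]],
  ],
)

```text
t: 2.1
tool_pos: [0.4707, -0.2513, 0.2183]
orientation: [-0.421, -3.113, -0.0]
force: [0.9, 0.2, 0.7]
opening: 0.0008
gripper_force: 0.0
```

Call:
arm_command(
  deltas=[
    [[0,0,-1.9,0,0,0],[0,0,-1.9,0,0,0],[0,0,-1.9,0,0,0],[0,0,-1.9,0,0,0],[0,0,-1.9,0,0,0],[0,0,-1.9,0,0,0],[0,0,0,0,0,0],[0,0,0,0,0,0],[0,0,0,0,0,0]],
  ],
)

```text
t: 2.85
tool_pos: [0.4717, -0.2498, 0.1056]
orientation: [0.421, 3.113, -0.0]
force: [0.1, 0.1, 0.3]
opening: 0.0002
gripper_force: 0.0
```

```bash
python3 - <<'E'
from plant import monitor, eyes
import cv2
im=eyes.read_camera("scene"); cv2.imwrite("pics/s3.png",cv2.resize(im[150:330,120:360],(800,600),interpolation=cv2.INTER_CUBIC))
s=monitor.read_state();print(s['tool_pos'],s['force'],s['t'])
E
```

```text
[ 0.47210479 -0.25005482  0.10615863] [ 0.23450683 -0.48101447 -0.05861661] 2.9
```

View pics/s3.png

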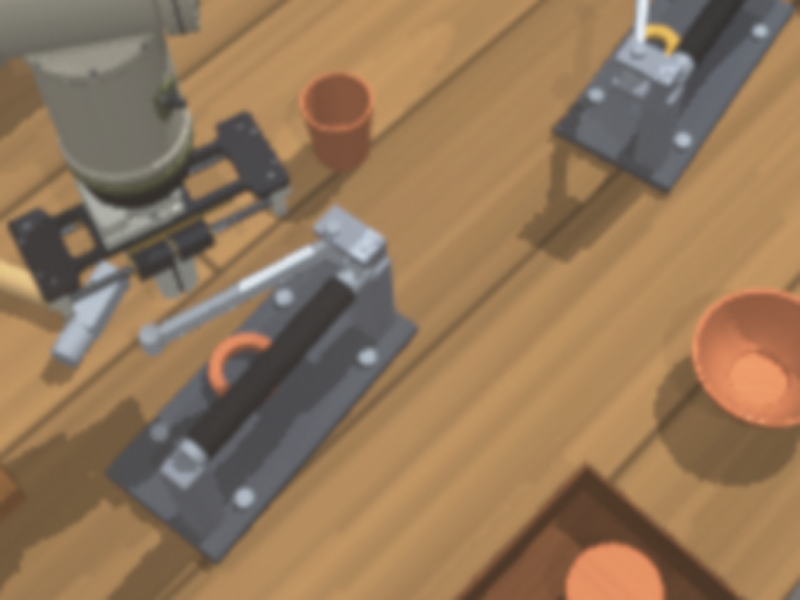

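Fingers are shut, tips at (178,285), just on the robot side of the blade, nothing disturbed. Advancing to contact.

Call:
arm_command(
  deltas=[
    [[0.28,-0.1,0,0,0,0],[0.28,-0.1,0,0,0,0],[0.28,-0.1,0,0,0,0],[0.28,-0.1,0,0,0,0],[0.28,-0.1,0,0,0,0],[0.28,-0.1,0,0,0,0],[0.28,-0.1,0,0,0,0]],
  ],
)

```text
t: 3.48
tool_pos: [0.4912, -0.2566, 0.1046]
orientation: [-0.421, -3.113, -0.0]
force: [0.6, -0.0, -0.4]
opening: 0.0004
gripper_force: 0.0
```

Call:
arm_command(
  deltas=[
    [[0.1,-0.02,0,0,0,0],[0.1,-0.02,0,0,0,0],[0.1,-0.02,0,0,0,0],[0.1,-0.02,0,0,0,0],[0,0,0,0,0,0]],
  ],
)

```text
t: 3.9
tool_pos: [0.495, -0.2573, 0.1046]
orientation: [0.421, 3.113, 0.0]
force: [0.5, 0.3, -0.2]
opening: 0.0004
gripper_force: 0.0
```

Call:
arm_command(
  deltas=[
    [[0.1,-0.02,0,0,0,0],[0.1,-0.02,0,0,0,0],[0.1,-0.02,0,0,0,0],[0.1,-0.02,0,0,0,0],[0,0,0,0,0,0]],
  ],
)

```text
t: 4.32
tool_pos: [0.4988, -0.2583, 0.1046]
orientation: [-0.421, -3.113, 0.0]
force: [-2.8, -0.5, -0.1]
opening: 0.0005
gripper_force: 1.3
```

Call:
arm_command(
  deltas=[
    [[0.1,-0.02,0,0,0,0],[0.1,-0.02,0,0,0,0],[0.1,-0.02,0,0,0,0],[0.1,-0.02,0,0,0,0],[0,0,0,0,0,0]],
  ],
)

```text
t: 4.73
tool_pos: [0.503, -0.259, 0.1046]
orientation: [-0.421, -3.113, 0.0]
force: [-3.0, -1.3, 0.3]
opening: 0.0007
gripper_force: 1.5
```

Contact is where predicted (x about 0.498) with a spring-like force. Pressing on, turning with the blade.

Call:
arm_command(
  deltas=[
    [[0.2,-0.03,0,0,0,1.2],[0.2,-0.03,0,0,0,1.2],[0.2,-0.03,0,0,0,1.2],[0.2,-0.03,0,0,0,1.2],[0.2,-0.03,0,0,0,1.2],[0.2,-0.03,0,0,0,1.2],[0.2,-0.02,0,0,0,1.2],[0.2,-0.02,0,0,0,1.2],[0.2,-0.02,0,0,0,1.2],[0.2,-0.02,0,0,0,1.2],[0.1,0,0,0,0,1],[0,0,0,0,0,0]],
  ],
)

```text
t: 5.73
tool_pos: [0.524, -0.2618, 0.1046]
orientation: [-0.062, -3.141, 0.001]
force: [-4.4, -2.7, 0.1]
opening: 0.0006
gripper_force: 2.3
```

Call:
arm_command(
  deltas=[
    [[0.1,0,0,0,0,0.6],[0.1,0,0,0,0,0.6],[0,0,0,0,0,0]],
  ],
)

```text
t: 5.98
tool_pos: [0.526, -0.2619, 0.1046]
orientation: [-0.03, -3.141, 0.001]
force: [-5.1, -3.0, 0.1]
opening: -0.0002
gripper_force: 2.4
```

Call:
arm_command(
  deltas=[
    [[0.1,-0.05,0,0,0,0],[0.1,-0.05,0,0,0,0],[0,0,0,0,0,0]],
  ],
)

```text
t: 6.23
tool_pos: [0.5264, -0.262, 0.1045]
orientation: [-0.031, -3.138, -0.002]
force: [-12.8, 0.7, 7.7]
opening: 0.0002
gripper_force: 6.3
```

Call:
arm_command(
  deltas=[
    [[0.1,-0.05,0,0,0,0],[0,0,0,0,0,0]],
  ],
)

```text
t: 6.4
tool_pos: [0.5267, -0.262, 0.1044]
orientation: [-0.031, -3.136, -0.004]
force: [-16.5, 3.3, 9.5]
opening: 0.0007
gripper_force: 8.4
```

Solid (force jump at x about 0.526). Easing to a light push and holding over 1 s.

Call:
arm_command(
  deltas=[
    [[-0.1,0,0,0,0,0],[-0.05,0,0,0,0,0],[0,0,0,0,0,0],[0,0,0,0,0,0]],
  ],
)

```text
t: 6.73
tool_pos: [0.5263, -0.262, 0.1045]
orientation: [-0.031, -3.139, -0.003]
force: [-10.9, 2.9, 5.3]
opening: 0.001
gripper_force: 5.3
```

```bash
python3 - <<'E'
from plant import monitor, eyes
import cv2
a=eyes.read_camera("top"); cv2.imwrite("pics/t4.png",cv2.resize(a[140:230,290:410],(800,600),interpolation=cv2.INTER_CUBIC))
s=monitor.read_state();print(s['tool_pos'],s['force'],s['t'])
E
```

```text
[ 0.52637179 -0.26198123  0.10450395] [-10.10481928   1.76628338   5.12707201] 6.7833
```

View pics/t4.png

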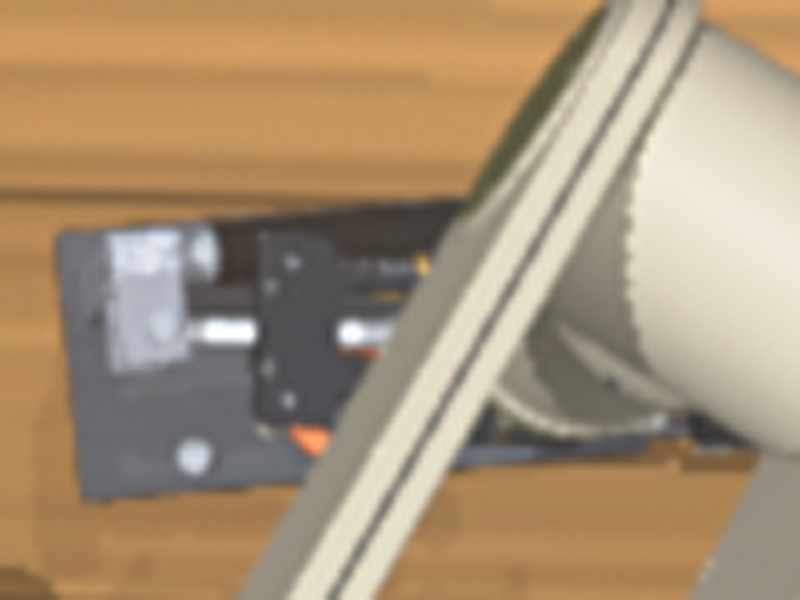

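The lever at (160,325)–(370,335) now lies nearly along world y, matching the expected stop angle (−0.015 rad). Holding.

Call:
arm_command(
  deltas=[
    [[-0.05,0,0,0,0,0],[0,0,0,0,0,0],[0,0,0,0,0,0],[0,0,0,0,0,0],[0,0,0,0,0,0],[0,0,0,0,0,0],[0,0,0,0,0,0],[0,0,0,0,0,0],[0,0,0,0,0,0]],
  ],
)

```text
t: 7.53
tool_pos: [0.5262, -0.262, 0.1045]
orientation: [-0.03, -3.139, -0.003]
force: [-9.4, 2.3, 4.3]
opening: 0.0006
gripper_force: 4.3
```

Call:
arm_command(
  deltas=[
    [[-0.3,0,0,0,0,0],[-0.4,0,0,0,0,0],[-0.5,0,0,0,0,0],[-0.6,0,0,0,0,0],[-0.6,0,0,0,0,0],[-0.6,0,0,0,0,0],[-0.8,0,0,0,0,0],[-1,0,0,0,0,0],[-1,0,0,0,0,0],[-1,0,0,0,0,0],[-1,0,0,0,0,0],[0,0,0,0,0,0]],
  ],
)

```text
t: 8.53
tool_pos: [0.4471, -0.2632, 0.1046]
orientation: [-0.034, -3.141, 0.0]
force: [0.7, 0.4, 0.2]
opening: 0.0004
gripper_force: 0.0
```

Call:
arm_command(
  deltas=[
    [[0,0,1.9,0,0,0],[0,0,1.9,0,0,0],[0,0,1.9,0,0,0],[0,0,1.9,0,0,0],[0,0,1.9,0,0,0],[0,0,1.9,0,0,0],[0,1,0,0,0,0],[0,2,0,0,0,0],[0,2,0,0,0,0]],
  ],
)

```text
t: 9.28
tool_pos: [0.4489, -0.2126, 0.2184]
orientation: [0.035, 3.141, -0.0]
force: [-0.3, 0.9, -0.3]
opening: 0.0005
gripper_force: 0.0
```

```bash
python3 - <<'E'
from plant import monitor, eyes
import cv2
im=eyes.read_camera("scene"); cv2.imwrite("pics/s5.png",cv2.resize(im[150:330,120:360],(800,600),interpolation=cv2.INTER_CUBIC))
s=monitor.read_state();print(s['tool_pos'],s['force'],s['t'])
E
```

```text
[ 0.44892534 -0.20914616  0.21806159] [2.92486158 1.90741244 0.27851015] 9.3333
```

View pics/s5.png

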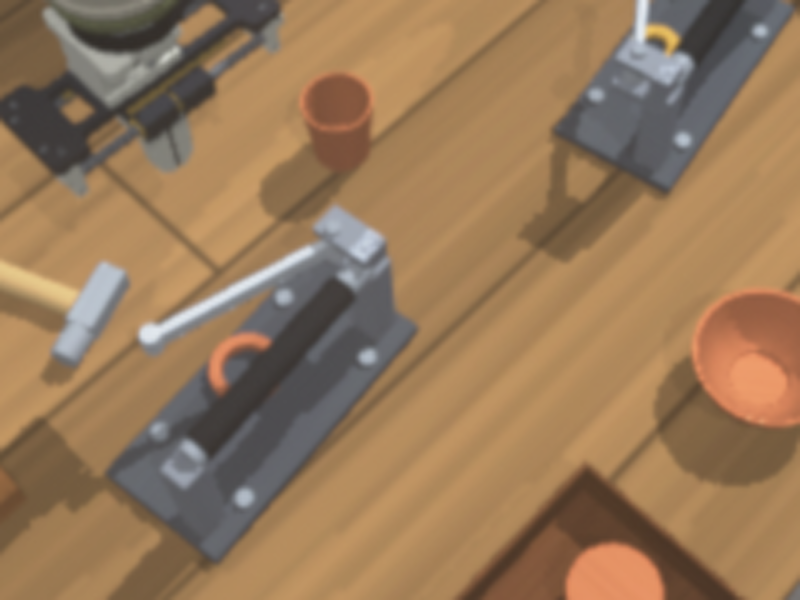

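The long lever is back at its rest position (tip about (150,333), as before). Moving to the short lever, turning 36°.

Call:
arm_command(
  deltas=[
    [[0.6,3.25,0,0,0,3],[0.6,3.25,0,0,0,3],[0.6,3.25,0,0,0,3],[0.6,3.25,0,0,0,3],[0.6,3.25,0,0,0,3],[0.6,3.25,0,0,0,3],[0.6,3.25,0,0,0,3],[0.6,3.25,0,0,0,3],[0.6,3.25,0,0,0,3],[0.6,3.25,0,0,0,3],[0.6,3.25,0,0,0,3],[0.6,3.25,0,0,0,3]],
  ],
)

```text
t: 10.33
tool_pos: [0.5205, 0.179, 0.2179]
orientation: [0.944, -2.996, -0.0]
force: [0.3, -0.5, 0.5]
opening: 0.0001
gripper_force: 0.0
```

Call:
arm_command(
  deltas=[
    [[0,0,0,0,0,0],[0,0,0,0,0,0]],
  ],
)

```text
t: 10.5
tool_pos: [0.5203, 0.1787, 0.2176]
orientation: [0.944, -2.995, -0.0]
force: [0.1, -0.5, -0.4]
opening: 0.0003
gripper_force: 0.0
```

Call:
arm_command(
  deltas=[
    [[0,0,-1.9,0,0,0],[0,0,-1.9,0,0,0],[0,0,-1.9,0,0,0],[0,0,-1.9,0,0,0],[0,0,-1.9,0,0,0],[0,0,-1.9,0,0,0],[0,0,0,0,0,0]],
  ],
)

```text
t: 11.08
tool_pos: [0.5177, 0.175, 0.0999]
orientation: [0.934, -2.992, -0.0]
force: [-1.6, -0.6, -1.8]
opening: 0.0004
gripper_force: 0.0
```

Call:
arm_command(
  deltas=[
    [[0.24,0.18,0,0,0,0],[0.24,0.18,0,0,0,0],[0.24,0.18,0,0,0,0],[0.24,0.18,0,0,0,0],[0.24,0.18,0,0,0,0],[0.24,0.18,0,0,0,0],[0.24,0.18,0,0,0,0],[0.24,0.18,0,0,0,0],[0.24,0.18,0,0,0,0],[0,0,0,0,0,0]],
  ],
)

```text
t: 11.92
tool_pos: [0.5429, 0.1935, 0.1046]
orientation: [-0.94, 2.998, 0.0]
force: [1.1, -0.0, 1.0]
opening: 0.0007
gripper_force: 0.0
```

Call:
arm_command(
  deltas=[
    [[0.1,0.07,0,0,0,0],[0.1,0.07,0,0,0,0],[0.1,0.07,0,0,0,0],[0.1,0.07,0,0,0,0],[0.1,0.07,0,0,0,0],[0.1,0.07,0,0,0,0],[0.1,0.07,0,0,0,0],[0,0,0,0,0,0]],
  ],
)

```text
t: 12.58
tool_pos: [0.5493, 0.1981, 0.1046]
orientation: [0.939, -2.997, -0.0]
force: [-3.3, -1.3, 2.2]
opening: 0.0008
gripper_force: 1.6
```

Call:
arm_command(
  deltas=[
    [[0.14,0.11,0,0,0,-1.7],[0.14,0.11,0,0,0,-1.7],[0.14,0.11,0,0,0,-1.7],[0.14,0.1,0,0,0,-1.7],[0.14,0.1,0,0,0,-1.7],[0.14,0.1,0,0,0,-1.7],[0.15,0.09,0,0,0,-1.7],[0.15,0.09,0,0,0,-1.7],[0.15,0.09,0,0,0,-1.7],[0.15,0.08,0,0,0,-1.7],[0,0,0,0,0,0]],
  ],
)

```text
t: 13.5
tool_pos: [0.5634, 0.2084, 0.1043]
orientation: [0.484, -3.103, -0.001]
force: [-4.4, 1.8, 1.6]
opening: 0.0005
gripper_force: 1.8
```

Call:
arm_command(
  deltas=[
    [[0.1,0.04,0,0,0,-0.7],[0.1,0.04,0,0,0,-0.7],[0,0,0,0,0,0]],
  ],
)

```text
t: 13.75
tool_pos: [0.5656, 0.2088, 0.1043]
orientation: [0.447, -3.109, -0.0]
force: [-3.6, 2.5, -0.7]
opening: 0.0008
gripper_force: 1.9
```

Call:
arm_command(
  deltas=[
    [[0.1,0.04,0,0,0,-0.5],[0.1,0.04,0,0,0,-0.5],[0,0,0,0,0,0]],
  ],
)

```text
t: 14.0
tool_pos: [0.5665, 0.2092, 0.1042]
orientation: [0.42, -3.11, 0.001]
force: [-10.8, -1.0, 4.5]
opening: 0.0006
gripper_force: 5.0
```

Call:
arm_command(
  deltas=[
    [[0.1,0.03,0,0,0,0],[0,0,0,0,0,0]],
  ],
)

```text
t: 14.17
tool_pos: [0.5667, 0.2093, 0.1042]
orientation: [0.421, -3.108, 0.001]
force: [-15.1, -2.0, 7.1]
opening: 0.0006
gripper_force: 7.4
```

Solid again. Easing to a light push, then a check.

Call:
arm_command(
  deltas=[
    [[-0.1,-0.03,0,0,0,0],[-0.03,0,0,0,0,0],[0,0,0,0,0,0],[0,0,0,0,0,0],[0,0,0,0,0,0],[0,0,0,0,0,0],[0,0,0,0,0,0],[0,0,0,0,0,0]],
  ],
)

```text
t: 14.83
tool_pos: [0.5665, 0.2092, 0.1043]
orientation: [0.421, -3.111, 0.0]
force: [-10.1, 1.2, 2.2]
opening: 0.0003
gripper_force: 4.3
```

```bash
python3 - <<'E'
from plant import monitor, eyes
import cv2,numpy as np
a=eyes.read_camera("top")[120:216,100:228]; b=eyes.read_camera("scene")[100:220,260:380]
cv2.imwrite("pics/e.png",np.hstack([cv2.resize(a,(440,330),interpolation=cv2.INTER_CUBIC),cv2.resize(b,(330,330),interpolation=cv2.INTER_CUBIC)]))
s=monitor.read_state();print(s['tool_pos'],s['force'],s['t'])
E
```

```text
[0.56645195 0.20921405 0.10423558] [-8.92580834 -0.279664    1.8609492 ] 14.9333
```

View pics/e.png

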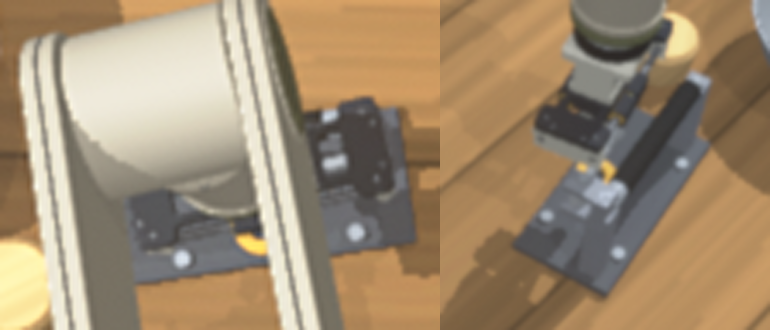

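The fingers are holding the lever from the robot side (scene panel about (600,170)). The bar is clear and the washer hasn't moved. The push is steady at about 9 N at the predicted stop position, so I'm handing in.

```bash
python3 -c "
from plant import ticket
print(ticket.close_job())"
```

```text
the job is handed in; nothing more can be done
None
```

I pressed the long lever to its stop, held it there for over a second and let it spring fully back; the short lever is held in against its stop with a light push of about 9 N, and the job was handed in at about 15 s.

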